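# Pack the idler-roller kit into its tray

### The job

Pack the parts kit for the idler-roller rebuild into the kit tray, each part in its own beech block: the large ball bearing flat in the wide shallow dish, the nut flat in the hexagonal recess, the bolt standing on its head in the tapered pocket, and the long grooved sleeve upright, slid down the deep bore until its ring groove is level with the block's top. The small bearing and the short sleeve without a groove belong to another job: leave them where they are.

Things in the scene. Friction and masses are not known exactly. Their poses are not given: they have to be found in the camera images.
- bearing_mid (a point): Large ball bearing, bare steel, lying flat: 53 mm outer diameter, 15 mm thick, about 0.11 kg. The point is its centre, half-way up (7.5 mm above its underside); z along its axis.
- nut_mid (a point): M16 hex nut, bare steel, lying flat: 24 mm across the flats, 27 mm across the corners, 13 mm high. The point is its centre, half-way up (6.5 mm above its underside); z along its axis, x square to a pair of flats.
- bolt_mid (a point): M16 bolt, bare steel, standing on its hexagon head: 70 mm tall in all, head 10 mm high and 27 mm across the corners at the bottom, shank 16 mm diameter pointing up. About 0.1 kg. The point is on its axis half-way up (35 mm above the underside of the head); z along its axis, up.
- sleeve_mid (a point): Long spacer sleeve, a plain steel tube standing upright: 25 mm outer diameter, 75 mm long, about 0.15 kg, with a dark ring groove round it as its insertion mark, 30 mm above its lower end. The point is on its axis half-way up (37.5 mm above its lower end); z along its axis, up.
- short_sleeve_mid (a point): Short sleeve, look-alike that does not belong to the kit: steel tube standing upright, also 25 mm outer diameter but only 45 mm long and without a groove. The point is on its axis, half-way up (22.5 mm).
- small_bearing_mid (a point): Small ball bearing, look-alike that does not belong to the kit: lying flat, 35 mm outer diameter, 11 mm thick. The point is its centre, half-way up (5.5 mm).
- bearing_block_top (a point): Bearing's nest: one of four equal beech blocks (88 mm square, in any order, 90 mm apart) in a low 187 mm square dark steel tray, tops level, 43 mm above the bench. It has a wide shallow dish, 5 mm deep, 66 mm in diameter at its floor and 72 mm at its mouth, so that the bearing lies in it standing 10 mm proud. Point: the dish's centre, level with the block's top; z up.
- nut_block_top (a point): Nut's nest: one of four equal beech blocks (88 mm square, in any order, 90 mm apart) in a low 187 mm square dark steel tray, tops level, 43 mm above the bench. It has a shallow hexagonal recess, 5 mm deep, 40 mm across flats at its floor and 46 mm at its mouth, so that the nut lies in it standing 8 mm proud. Point: the recess's centre, level with the block's top; z up.
- bolt_block_top (a point): Bolt's nest: one of four equal beech blocks (88 mm square, in any order, 90 mm apart) in a low 187 mm square dark steel tray, tops level, 43 mm above the bench. It has a tapered round pocket 14 mm deep, 36 mm in diameter at its floor and 46 mm at its mouth, in which the bolt stands on its head. Point: the pocket's centre, level with the block's top; z up.
- sleeve_block_top (a point): Sleeve's nest: one of four equal beech blocks (88 mm square, in any order, 90 mm apart) in a low 187 mm square dark steel tray, tops level, 43 mm above the bench. It has a deep upright bore, 29 mm in diameter with a flat floor 30 mm below the top face; the topmost 10 mm widen to 37 mm at the mouth as a lead-in. Point: the bore's centre, level with the block's top; z up.
Mind the look-alikes: they are no part of the job. Of the things like the part that bears bearing_mid, leave any that is orange; of the rest the smaller one is meant. What is shaped like the part that bears sleeve_mid but blue is not meant.

How it is judged:
By the outcome, as a careful person would: the job done as asked, in the order asked, and still so for the second after the job is handed in, with the robot touching nothing.
It also fails if it takes over 122 s, if anything falls off the work surface, if the arm or the gripper's body presses on something with over 40 N, if the wrist force passes 120 N, or if a joint passes its speed limit or range.

### The arm

A 6-joint arm with a two-finger parallel gripper is mounted at the origin on a cart in front of the work surface, level with it; the furniture and walls round the work are solid. World frame = base frame: x ahead of the robot, y to its left, z up, the work surface at z = 0. Lengths are in m, angles in degrees, forces in N, time in s.
With the tool pointing down it reaches from about 0.4 to 0.825 m from the base axis. Payload 7 kg.
Tool frame: the origin (TCP) lies between the finger pads; the fingertips stand 19 mm ahead of it and the grasp point (between the pads) is the TCP; z points along the fingers, y is the line along which they close (so a half turn about z gives the same grasp; the last joint's range is limited). The gripper opens to 88 mm and grips with 3 to 60 N. Pads are 19 mm wide; open, the fingers measure 130 mm over their backs; the gripper's body (78 mm by 193 mm) begins 47 mm behind the grasp point.
Start: joints at [-46.805, 20.546, 0.682, 0, -70.136, -16.507], TCP at [0.303, -0.603, 0.246] pointing down, gripper open.
Joint ranges: [-176.03, 176.03], [-82.01, 121.73], [-58.28, 71.71], [-173.87, 95.51], [-174.79, -0.11], [-173.66, 173.66]. Speed limits (degrees/s): [136.94, 136.94, 172.46, 180, 180, 180].

### API

Orientations are given as [roll, pitch, yaw] about the fixed x, y, z axes, in that order (R = Rz(yaw) Ry(pitch) Rx(roll)).
In Python, from plant import r gives the robot as it stands. The module is installed in compiled form; this text tells all that it offers.
- The arm moves only by the shell command python3 -m pendant 'ROWS' [OPENING] [FORCE]. ROWS is JSON, a list of rows, each a list of 6 numbers: the shift along the tool's x, y, z in mm, then the turn, a rotation vector about the tool's x, y, z in rad. In form: [[tx, ty, tz, wx, wy, wz], ...]. A call has 1 to 20 rows; each row is the pose to reach, as a shift and turn from the pose commanded when the call began, along the tool's axes at that moment; what a row does not reach only later rows make up. A row lasts 1/8 s, in which the tool goes at most 62.5 mm and 10.7 degrees, less where a joint would pass 70% of its speed; a pose out of reach is approached as far as the arm can. A call with a gripper value outside its range is refused whole. OPENING is the finger opening in mm, from 0 to 87.6, set as the call begins (- or left out, the last holds). The fingers move at their own pace and stop on an object; FORCE is the grip in N (left out, the last holds). Time passes only in rows, so rows that repeat a pose let the fingers close. It gives the time, the measured TCP pose, the force, the opening and the grip force at its end, in the units of the state.
- r.get_state(): the state, without advancing time (a new reading comes with each control period).
- r.capture(name): name is "scene" or "top" or "wrist"; returns the picture (420x560x3 uint8, red, green, blue); there is no depth.
- r.camera_params(name): a dict with "mtx" (3x3 intrinsics, pixels), "rvec" (rotation vector, rad) and "tvec" (3), from world to camera coordinates, as OpenCV has them; the wrist camera has in their place "mount" (4x4, takes a point from camera to tool coordinates, whose origin is the TCP and whose axes are the flange's). Camera axes: x right, y down, z forward; pixel columns grow to the right and rows downward; lengths in m; the calibration is good to about 2 mm. A picture is of the moment at which its call begins: read the wrist's pose just before it. camera_params takes no time and is no camera call.
- r.close_job(): hands the job in; it is judged then, once.
The state is a dict: "time_s": time; "joints": joint angles; "qd": joint speeds; "joint_torque": joint torques, N m; "tcp_pos": TCP position; "eef_rot": TCP orientation; "contact_force": force on the tool from outside, world axes, zero at the start; "moment": the same for the moment, N m; "gripper_width": finger opening in m; "gripper_force": force on a finger pad.
Only numpy, scipy, OpenCV 4.12 (cv2) and the standard library are available. Lean on these libraries where they do the work, as an engineer would, in place of code of your own. Each camera call takes 0.05 s, during which the arm holds its last target. There are 200 camera calls.

## Working session

There is one attempt and no reset: what is moved stays moved. The work goes in short steps, Python scripts to look and compute and a shell command to move; the robot and the scene stay as the last step left them, time stands still between calls to the robot, and variables do not carry over. Pictures are saved under pics/ and viewed, at most 14 in all, crops included, and the job is handed in when it is done.

```bash
mkdir -p pics
python3 - <<'E'
from plant import r
import cv2
print({k:r.get_state()[k] for k in("time_s","tcp_pos","eef_rot","gripper_width")})
for n in("scene","top","wrist"):
    cv2.imwrite(f"pics/{n}0.png",r.capture(n)[:,:,::-1]); print(n,r.camera_params(n))
E
```

```text
{'time_s': 0.0, 'tcp_pos': array([ 0.30293455, -0.60268356,  0.24462709]), 'eef_rot': array([ 1.79905146e+02, -8.22514010e-03, -1.53321132e+02]), 'gripper_width': 0.08759581545036199}
scene {'mtx': array([[466.54170547,   0.        , 278.65268   ],
       [  0.        , 466.54170547, 200.97990854],
       [  0.        ,   0.        ,   1.        ]]), 'rvec': array([ 2.14452769, -0.83225413,  0.35540677]), 'tvec': array([-0.34306437,  0.27399229,  0.83637357])}
top {'mtx': array([[480.63152105,   0.        , 282.95081642],
       [  0.        , 480.63152105, 214.27123561],
       [  0.        ,   0.        ,   1.        ]]), 'rvec': array([ 2.15438256, -2.20853493,  0.07276854]), 'tvec': array([0.02921646, 0.4678157 , 1.09768914])}
wrist {'mtx': array([[321.94814996,   0.        , 283.21727258],
       [  0.        , 321.94814996, 205.02639298],
       [  0.        ,   0.        ,   1.        ]]), 'mount': array([[ 1.56908801e-05, -9.53534751e-01, -3.01283052e-01,
         8.29160572e-02],
       [ 9.99999830e-01,  1.90344113e-04, -5.50342437e-04,
        -1.89747026e-03],
       [ 5.82118094e-04, -3.01282992e-01,  9.53534593e-01,
        -1.38188466e-01],
       [ 0.00000000e+00,  0.00000000e+00,  0.00000000e+00,
         1.00000000e+00]])}
```

View pics/top0.png

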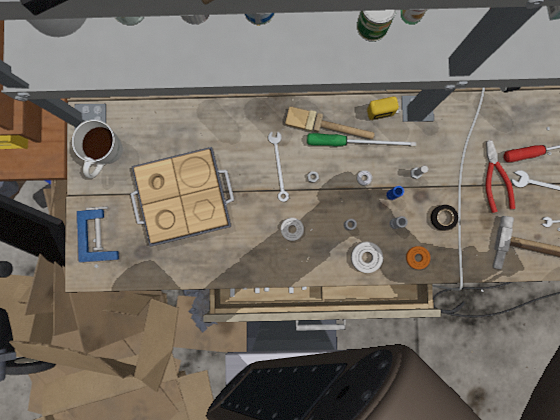

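View pics/scene0.png

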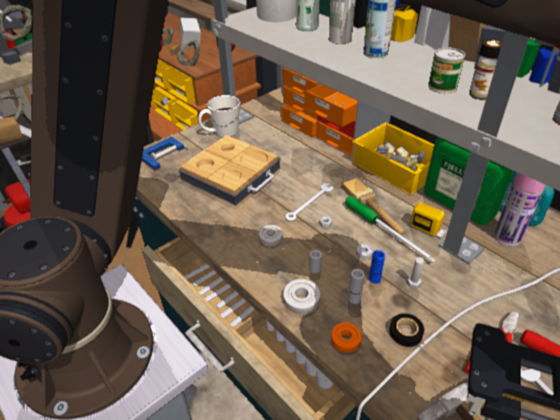

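The top view shows the tray near (182,196). The dish is at (195,172), the hex recess at (204,210), and round holes at (156,182) and (165,219).

- **Bearing-like things:** (291,229), (366,257), orange (418,258), and a small one at (364,178). (291,229) at about 24 px fits 53 mm. (366,257) is larger and (418,258) is orange, so neither is meant.
- **Sleeves:** (351,225) is short, (400,223) is long, and (396,192) is blue.
- **Others:** the nut is at (313,177) and the bolt at (419,172).

I'll confirm these in an enlarged crop.

```bash
cat > h.py <<'E'
from plant import r
import cv2, numpy as np
from scipy.spatial.transform import Rotation as R
def cam(n,s=None):
    p=r.camera_params(n)
    if n=="wrist":
        s=s or r.get_state(); Rt=R.from_euler('xyz',s["eef_rot"],degrees=True).as_matrix()
        M=np.array(p["mount"]); Rw=Rt@M[:3,:3]; return p["mtx"],Rw,np.array(s["tcp_pos"])+Rt@M[:3,3]
    Rm=cv2.Rodrigues(p["rvec"])[0]; return p["mtx"],Rm.T,-Rm.T@p["tvec"]
def ray(c,uv):
    K,Rw,o=c; d=Rw@np.linalg.solve(K,[uv[0],uv[1],1]); return o,d/np.linalg.norm(d)
def onz(c,uv,z):
    o,d=ray(c,uv); return o+d*(z-o[2])/d[2]
def proj(c,X):
    K,Rw,o=c; q=K@Rw.T@(np.array(X)-o); return q[:2]/q[2]
def tri(a,ua,b,ub):
    o1,d1=ray(a,ua);o2,d2=ray(b,ub)
    t=np.linalg.lstsq(np.c_[d1,-d2],o2-o1,rcond=None)[0]
    p,q=o1+t[0]*d1,o2+t[1]*d2; return (p+q)/2,np.linalg.norm(p-q)
def delta(X,s=None):
    "world point -> shift in tool axes, mm"
    s=s or r.get_state(); Rt=R.from_euler('xyz',s["eef_rot"],degrees=True).as_matrix()
    return (Rt.T@(np.array(X)-s["tcp_pos"])*1000).round(1)
E
python3 - <<'E'
from h import *
T,S=cam("top"),cam("scene"); print("cams",T[2].round(3),S[2].round(3))
top=cv2.imread("pics/top0.png"); sc=cv2.imread("pics/scene0.png")
a=cv2.resize(top[150:280,270:470],(800,520),interpolation=cv2.INTER_CUBIC)
b=cv2.resize(sc[200:360,250:450],(750,600),interpolation=cv2.INTER_CUBIC)
cv2.imwrite("pics/ct.png",a);cv2.imwrite("pics/cs.png",b)
pts={"bearing":((291,229),.0075),"big":((366,257),.01),"nut":((313,177),.0065),"sb":((364,178),.005),"short":((351,225),.045),"long":((400,223),.075),"bolt":((422,169),.07),"dish":((195,172),.043),"hex":((204,210),.043),"h1":((156,182),.043),"h2":((165,219),.043)}
for k,(u,z) in pts.items():
    X=onz(T,u,z); print(k,X.round(3),np.hypot(*X[:2]).round(3),proj(S,X).round(0))
# shelf front edge: top row ~95 
for u in((100,95),(560,85)): print(onz(T,u,0).round(2))
E
```

```text
cams [0.388 0.012 1.129] [-0.038 -0.583  0.742]
bearing [ 0.434 -0.     0.008] 0.434 [270. 235.]
big [ 0.365 -0.172  0.01 ] 0.403 [301. 296.]
nut [ 0.555 -0.055  0.006] 0.558 [325. 222.]
sb [ 0.55  -0.175  0.005] 0.577 [364. 251.]
short [ 0.438 -0.135  0.045] 0.459 [314. 254.]
long [ 0.439 -0.239  0.075] 0.499 [355. 273.]
bolt [ 0.558 -0.294  0.07 ] 0.63 [417. 259.]
dish [0.568 0.216 0.043] 0.608 [254. 158.]
hex [0.481 0.196 0.043] 0.519 [232. 175.]
h1 [0.548 0.305 0.043] 0.627 [227. 147.]
h2 [0.462 0.285 0.043] 0.543 [205. 163.]
[0.77 0.45 0.  ]
[ 0.76 -0.65  0.  ]
```

View pics/ct.png

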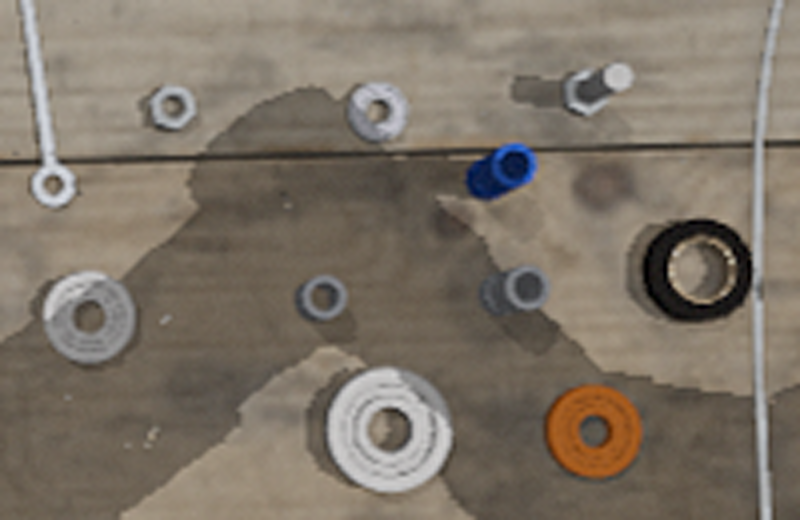

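View pics/cs.png

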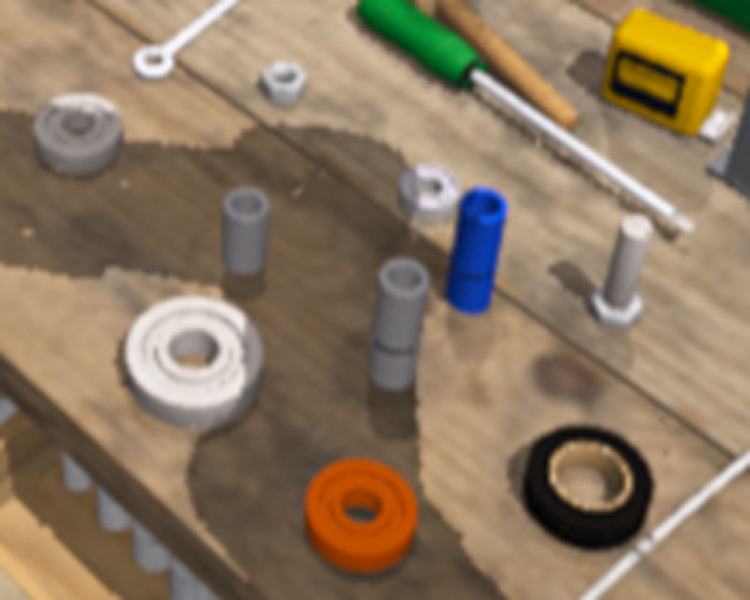

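The crops confirm the parts:
- **Bearing:** at top (292,229), about 53 mm. The larger one at (366,257), the orange one at (418,258) and the small one at (364,178) are left alone.
- **Sleeve:** the grey grooved one at (400,222). The blue one also has a groove but stays, and the short grey one stays too.
- **Nut and bolt:** (313,177) and (417,172).

Next I work out the first move and check the shelf height.

Run:
```python
from h import *
T,S=cam("top"),cam("scene")
print(delta([.434,-.0,.19]))
for z in(.2,.3,.4,.5):
    print(z,[(onz(T,u,z)[:2].round(3),proj(S,onz(T,u,z)).round()) for u in((100,97),(400,88))])
```

```text
[-387.8  479.7   55.4]
0.2 [(array([0.697, 0.373]), array([250.,  67.])), (array([ 0.699, -0.22 ]), array([440., 158.]))]
0.3 [(array([0.663, 0.334]), array([247.,  38.])), (array([ 0.665, -0.195]), array([428., 115.]))]
0.4 [(array([0.63 , 0.295]), array([244.,   3.])), (array([ 0.632, -0.17 ]), array([415.,  65.]))]
0.5 [(array([0.597, 0.256]), array([239., -39.])), (array([ 0.598, -0.145]), array([400.,   5.]))]
```

The shelf's front edge is at about x = 0.66, z = 0.30, so I'll stay short of it.

```bash
python3 -m pendant '[[-32,40,5,0,0,0.04],[-65,80,10,0,0,0.08],[-97,120,14,0,0,0.12],[-129,160,18,0,0,0.16],[-162,200,23,0,0,0.2],[-194,240,28,0,0,0.24],[-226,280,32,0,0,0.28],[-258,320,37,0,0,0.31],[-291,360,42,0,0,0.35],[-323,400,46,0,0,0.39],[-356,440,51,0,0,0.43],[-388,480,55,0,0,0.466],[-388,480,55,0,0,0.466],[-388,480,55,0,0,0.466]]' 87
python3 - <<'E'
from h import *
import json
s=r.get_state(); im=r.capture("wrist"); cv2.imwrite("pics/w1.png",im[:,:,::-1])
json.dump({"tcp_pos":list(s["tcp_pos"]),"eef_rot":list(s["eef_rot"])},open("w1.json","w"))
c=cam("wrist",s); print(proj(c,[.434,0,.0075]))
E
```

```text
time_s: 1.9
tcp_pos: [0.4339, 0.0001, 0.1904]
eef_rot: [-180.0, -0.0, -179.9]
contact_force: [0.0, 0.2, 0.6]
gripper_width: 0.0869
gripper_force: 0.0
[285.40839514 187.07561971]
```

View pics/w1.png

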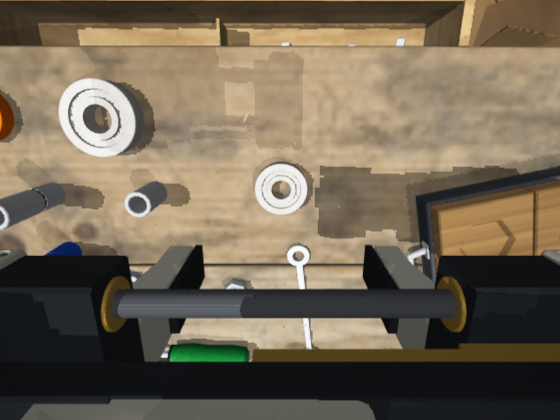

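The wrist picture shows the bearing at (281,189), about 53 px across, with the fingers at the bottom of the image. I'll descend, measure again and triangulate.

```bash
cat >> h.py <<'E'
def steel(im,box,smax=45,vmin=60):
    "largest low-saturation blob in box (x0,y0,x1,y1): hull ellipse centre, axes, area"
    x0,y0,x1,y1=box; h=cv2.cvtColor(im[y0:y1,x0:x1],cv2.COLOR_RGB2HSV)
    m=((h[...,1]<smax)&(h[...,2]>vmin)).astype(np.uint8)*255
    m=cv2.morphologyEx(m,cv2.MORPH_OPEN,np.ones((3,3)))
    cs=cv2.findContours(m,cv2.RETR_EXTERNAL,cv2.CHAIN_APPROX_NONE)[0]
    k=max(cs,key=cv2.contourArea); e=cv2.fitEllipse(cv2.convexHull(k))
    return np.array(e[0])+[x0,y0],np.round(e[1],1),k+np.array([[x0,y0]])
E
python3 -m pendant '[[0,0,35,0,0,0],[0,0,70,0,0,0],[0,0,70,0,0,0]]'
python3 - <<'E'
from h import *
import json
s1=json.load(open("w1.json")); c1=cam("wrist",s1); im1=cv2.imread("pics/w1.png")[:,:,::-1].copy()
s=r.get_state(); im=r.capture("wrist"); cv2.imwrite("pics/w2.png",im[:,:,::-1]); c2=cam("wrist",s)
p=proj(c2,[.434,0,.01]).astype(int); print(p)
a=steel(im1,(240,150,322,228)); b=steel(im,(p[0]-70,max(0,p[1]-70),p[0]+70,p[1]+70))
print(a[:2],b[:2]); X,e=tri(c1,a[0],c2,b[0]); print(X,e)
for c,u in((c1,a[0]),(c2,b[0])): print(onz(c,u,.015))
X=onz(c2,b[0],.015); print(delta([X[0],X[1],.0265],s))
E
```

```text
time_s: 2.33
tcp_pos: [0.4323, -0.0018, 0.1189]
eef_rot: [-179.9, -0.3, 179.9]
contact_force: [-0.0, 0.3, 0.9]
gripper_width: 0.0871
gripper_force: 0.0
[288 212]
(array([280.70704269, 188.09228134]), array([52.8, 52.9])) (array([282.53129578, 212.06333923]), array([66.3, 66.4]))
[ 0.43589535 -0.00485651  0.00439264] 1.9872952001590135e-06
[ 0.43315235 -0.00476972  0.015     ]
[ 0.43233918 -0.00479952  0.015     ]
[-0.4 -2.8 92.5]
```

```bash
python3 -m pendant '[[-1,-3,40,0,0,0],[-1,-3,80,0,0,0],[-1,-3,92,0,0,0],[-1,-3,92,0,0,0]]'
python3 -m pendant '[[0,0,0,0,0,0],[0,0,0,0,0,0],[0,0,0,0,0,0],[0,0,0,0,0,0],[0,0,0,0,0,0],[0,0,0,0,0,0]]' 40 25
```

```text
time_s: 2.88
tcp_pos: [0.4358, -0.003, 0.0292]
eef_rot: [-180.0, -0.0, 180.0]
contact_force: [0.3, -0.4, 0.4]
gripper_width: 0.0869
gripper_force: 0.0
time_s: 3.62
tcp_pos: [0.4354, -0.0028, 0.0288]
eef_rot: [180.0, 0.0, -180.0]
contact_force: [-1.9, -0.6, 6.0]
gripper_width: 0.0519
gripper_force: 25.0
```

```bash
python3 -m pendant '[[0,0,-30,0,0,0],[0,0,-80,0,0,0],[0,0,-130,0,0,0],[-20,37,-155,0,0,0],[-42,74,-155,0,0,0],[-63,111,-155,0,0,0],[-84,149,-155,0,0,0],[-105,186,-155,0,0,0],[-125,223,-155,0,0,0],[-125,223,-155,0,0,0],[-125,223,-155,0,0,0]]'
python3 - <<'E'
from h import *
import json
s=r.get_state(); im=r.capture("wrist"); cv2.imwrite("pics/w3.png",im[:,:,::-1])
json.dump({"tcp_pos":list(s["tcp_pos"]),"eef_rot":list(s["eef_rot"])},open("w3.json","w"))
c=cam("wrist",s)
for X in([.568,.216,.043],[.481,.196,.043],[.548,.305,.043],[.462,.285,.043]): print(proj(c,X).round())
E
```

```text
time_s: 5.0
tcp_pos: [0.5596, 0.2197, 0.1827]
eef_rot: [-179.9, -0.1, 180.0]
contact_force: [0.2, 0.1, -0.9]
gripper_width: 0.0515
gripper_force: 25.0
[282. 208.]
[257. 108.]
[382. 186.]
[367.  83.]
```

View pics/w3.png

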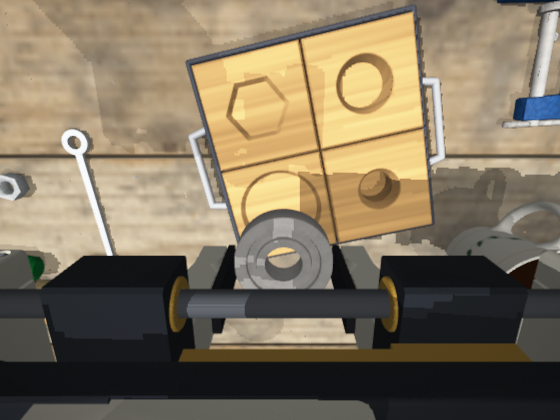

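The bearing is held. In the wrist view the pocket is at (365,83), the bore (deep and dark) at (379,185), the hex at (257,108), the dish at (282,208), and the point where the four blocks meet at (320,150). I'll work out nest positions from this view and the top view.

Run:
```python
from h import *
import json
c=cam("wrist",json.load(open("w3.json"))); T=cam("top"); S=cam("scene")
im=cv2.imread("pics/w3.png"); 
# wood tops: corners via mask in both views
def corners(im,box):
    x0,y0,x1,y1=box; h=cv2.cvtColor(im[y0:y1,x0:x1],cv2.COLOR_BGR2HSV)
    m=((h[...,0]>10)&(h[...,0]<28)&(h[...,1]>95)).astype(np.uint8)*255
    m=cv2.morphologyEx(m,cv2.MORPH_CLOSE,np.ones((9,9))); m=cv2.morphologyEx(m,cv2.MORPH_OPEN,np.ones((9,9)))
    k=max(cv2.findContours(m,cv2.RETR_EXTERNAL,cv2.CHAIN_APPROX_NONE)[0],key=cv2.contourArea)
    hull=cv2.convexHull(k); a=cv2.approxPolyDP(hull,8,True)[:,0]+[x0,y0]; return a
top=cv2.imread("pics/top0.png")
ct=corners(top,(120,130,245,260)); cw=corners(im,(180,0,450,240)); print("top",ct.tolist(),"wrist",cw.tolist())
for u in ct: print("T",onz(T,u,.043).round(4))
for u in cw: print("W",onz(c,u,.043).round(4))
w={"hex":(257,108),"pocket":(365,83),"bore":(379,185),"mid":(319.5,150),"dish":(282,208)}
t={"hex":(204,210),"pocket":(165,219),"bore":(156.5,182),"mid":(181,196),"dish":(195,172)}
for k in w: print(k,onz(c,w[k],.043).round(4),onz(T,t[k],.043).round(4),tri(c,w[k],T,t[k]))
```

```text
top [[216, 177], [205, 203], [177, 198], [177, 183]] wrist [[412, 13], [431, 223], [373, 239], [237, 227], [193, 65]]
T [0.5555 0.168  0.043 ]
T [0.4966 0.1939 0.043 ]
T [0.5096 0.2574 0.043 ]
T [0.544  0.2571 0.043 ]
W [0.4119 0.3154 0.043 ]
W [0.5826 0.3534 0.043 ]
W [0.5986 0.3013 0.043 ]
W [0.5866 0.1745 0.043 ]
W [0.4484 0.1454 0.043 ]
hex [0.4812 0.1956 0.043 ] [0.4807 0.1963 0.043 ] (array([0.48085703, 0.19588402, 0.04509311]), np.float64(0.0006688458385190168))
pocket [0.4619 0.2834 0.043 ] [0.4625 0.2851 0.043 ] (array([0.46211377, 0.28274668, 0.04919373]), np.float64(0.0015390423221321977))
bore [0.5466 0.3023 0.043 ] [0.5475 0.3039 0.043 ] (array([0.54947595, 0.30660026, 0.03083911]), np.float64(0.0012243426277304171))
mid [0.5157 0.2485 0.043 ] [0.514  0.2483 0.043 ] (array([0.51464286, 0.24809583, 0.04474554]), np.float64(0.001745035516347574))
dish [0.5681 0.2162 0.043 ] [0.5683 0.2158 0.043 ] (array([0.56857677, 0.21613454, 0.04142681]), np.float64(0.00014827176249559764))
```

```bash
python3 -m pendant '[[-10,-4,0,0,0,0],[-10,-4,45,0,0,0],[-10,-4,85,0,0,0],[-10,-4,105,0,0,0],[-10,-4,113,0,0,0],[-10,-4,113,0,0,0]]'
python3 - <<'E'
from h import *
s=r.get_state(); im=r.capture("wrist"); cv2.imwrite("pics/w4.png",im[40:340,130:480,::-1]); print(s["tcp_pos"],s["contact_force"])
E
```

```text
time_s: 5.8
tcp_pos: [0.5706, 0.2156, 0.0707]
eef_rot: [-180.0, 0.0, 180.0]
contact_force: [-0.3, 0.6, 0.3]
gripper_width: 0.0522
gripper_force: 25.0
[0.57062526 0.21562357 0.07073955] [-0.25133141  0.56059808  0.25530174]
```

View pics/w4.png

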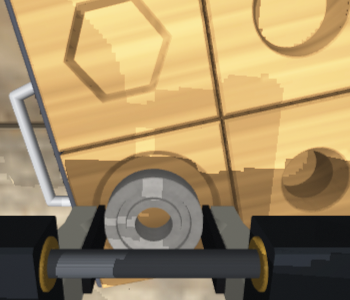

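The bearing is centred over the dish (crop centre 155, rim from 100 to 215). I'll lower the last 3 mm, release and lift.

```bash
python3 -m pendant '[[0,0,3,0,0,0],[0,0,3,0,0,0]]'
python3 -m pendant '[[0,0,0,0,0,0],[0,0,0,0,0,0],[0,0,0,0,0,0],[0,0,-20,0,0,0],[0,0,-60,0,0,0],[35,0,-110,0,0,0],[70,0,-110,0,0,0],[70,0,-110,0,0,0]]' 70
python3 - <<'E'
from h import *
s=r.get_state(); im=r.capture("wrist"); cv2.imwrite("pics/w5.png",im[:,:,::-1]); c=cam("wrist",s)
print(proj(c,[.568,.2155,.053]),proj(c,[.568,.2155,.043]),delta([.545,-.055,.15],s))
E
```

```text
time_s: 6.1
tcp_pos: [0.5705, 0.2162, 0.0681]
eef_rot: [180.0, 0.0, 180.0]
contact_force: [1.0, -0.4, -1.7]
gripper_width: 0.0516
gripper_force: 25.0
time_s: 7.1
tcp_pos: [0.4987, 0.216, 0.1788]
eef_rot: [179.9, 0.1, -179.9]
contact_force: [1.1, 0.9, 0.2]
gripper_width: 0.0701
gripper_force: 0.0
[284.82628514 274.9128675 ] [284.76287054 269.56911254] [ -46.1 -271.1   28.4]
```

```bash
python3 -m pendant '[[-8,-45,5,0,0,0],[-16,-90,10,0,0,0],[-24,-135,14,0,0,0],[-32,-180,19,0,0,0],[-40,-225,24,0,0,0],[-48,-271,28,0,0,0],[-48,-271,28,0,0,0],[-48,-271,28,0,0,0]]' 60
python3 - <<'E'
from h import *
import json
im=r.capture("top"); cv2.imwrite("pics/top1.png",im[:,:,::-1])
s=r.get_state(); im=r.capture("wrist"); cv2.imwrite("pics/w6.png",im[:,:,::-1]); c=cam("wrist",s)
json.dump({"tcp_pos":list(s["tcp_pos"]),"eef_rot":list(s["eef_rot"])},open("w6.json","w"))
p=proj(c,[.555,-.055,.013]).astype(int); print(p)
cv2.imwrite("pics/w6c.png",np.hstack([cv2.resize(im[p[1]-50:p[1]+50,p[0]-50:p[0]+50,::-1],(400,400)),cv2.resize(cv2.imread("pics/top1.png")[140:250,125:235],(400,400))]))
E
```

```text
time_s: 8.15
tcp_pos: [0.5485, -0.0554, 0.149]
eef_rot: [-180.0, -0.0, 179.9]
contact_force: [-0.2, 0.5, -0.5]
gripper_width: 0.0599
gripper_force: 0.0
[285 206]
```

View pics/w6c.png

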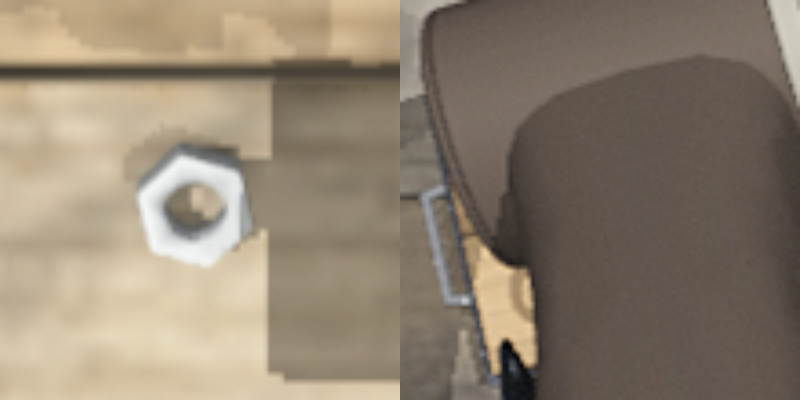

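The nut is at about (283.5,208), with one vertex pointing roughly along the image vertical, tilted about 12°. I'll go lower and measure its position and flats numerically.

```bash
python3 -m pendant '[[0,0,30,0,0,0],[0,0,50,0,0,0],[0,0,50,0,0,0]]'
python3 - <<'E'
from h import *
import json
s1=json.load(open("w6.json")); c1=cam("wrist",s1); im1=cv2.imread("pics/w6.png")[:,:,::-1].copy()
s=r.get_state(); im=r.capture("wrist"); cv2.imwrite("pics/w7.png",im[:,:,::-1]); c2=cam("wrist",s)
U=[]
for c,i in((c1,im1),(c2,im)):
    p=proj(c,[.555,-.055,.013]).astype(int); e,ax,k=steel(i,(p[0]-45,p[1]-45,p[0]+45,p[1]+45),30,190)
    U.append(e); h=cv2.convexHull(k); W=np.array([onz(c,u,.013)[:2] for u in h[:,0]])
    # fold edge-normal support widths: min-width direction of the hexagon
    a=np.radians(np.arange(0,180)); w=[np.ptp(W@[np.cos(x),np.sin(x)]) for x in a]; w=np.array(w)
    f=[w[(j+np.array([0,60,120]))%180].mean() for j in range(60)]; j=int(np.argmin(f))
    print(e,ax,"on z",onz(c,e,.013).round(4),"flat normal deg (mod60)",j,"width",min(f)*1e3,max(f)*1e3)
print(tri(c1,U[0],c2,U[1])); print(s["tcp_pos"])
E
```

```text
time_s: 8.62
tcp_pos: [0.5474, -0.0542, 0.0984]
eef_rot: [-180.0, -0.2, -179.9]
contact_force: [-1.0, -0.2, 1.6]
gripper_width: 0.0596
gripper_force: 0.0
[282.98493958 208.24813843] [27.2 28. ] on z [ 0.5563 -0.0573  0.013 ] flat normal deg (mod60) 43 width 23.724505319910456 25.780937299726133Traceback (most recent call last):
  File "<stdin>", line 7, in <module>
  File "h.py", line 30, in steel
    k=max(cs,key=cv2.contourArea); e=cv2.fitEllipse(cv2.convexHull(k))
ValueError: max() iterable argument is empty
```

Run:
```python
from h import *
import json
s1=json.load(open("w6.json")); c1=cam("wrist",s1)
s=r.get_state(); c2=cam("wrist",s); im=cv2.imread("pics/w7.png")[:,:,::-1].copy()
p=proj(c2,[.556,-.057,.013]).astype(int); print(p)
e,ax,k=steel(im,(p[0]-45,p[1]-40,p[0]+45,p[1]+40),45,90); print(e,ax,onz(c2,e,.013),onz(c2,e,.0065)); print(tri(c1,(283,208.2),c2,e))
X=onz(c2,e,.013); print(delta([.5563,X[1],.0265],s))
```

```text
[282 228]
[282.51019287 228.62230682] [35.  37.6] [ 0.55576022 -0.05702099  0.013     ] [ 0.55834542 -0.05703747  0.0065    ]
(array([ 0.55842772, -0.05715939,  0.00628706]), np.float64(0.0002427845648359931))
[-8.2 -2.8 73. ]
```

```bash
python3 -m pendant '[[-8,-2.5,30,0,0,-0.12],[-8,-2.5,60,0,0,-0.22],[-8,-2.5,74,0,0,-0.22],[-8,-2.5,74,0,0,-0.22]]' 50
python3 -m pendant '[[0,0,0,0,0,0],[0,0,0,0,0,0],[0,0,0,0,0,0],[0,0,0,0,0,0],[0,0,0,0,0,0],[0,0,0,0,0,0]]' 15 25
```

```text
time_s: 9.18
tcp_pos: [0.5562, -0.0573, 0.0256]
eef_rot: [-180.0, -0.0, -167.5]
contact_force: [0.2, -0.8, 0.7]
gripper_width: 0.0498
gripper_force: 0.0
time_s: 9.93
tcp_pos: [0.5566, -0.0574, 0.0262]
eef_rot: [-180.0, 0.1, -167.4]
contact_force: [-1.3, 0.6, 6.9]
gripper_width: 0.0228
gripper_force: 25.0
```

```bash
python3 -m pendant '[[0,0,-30,0,0,0],[0,0,-80,0,0,0],[3,20,-115,0,0,0],[5,65,-115,0,0,0],[8,110,-115,0,0,0],[11,155,-115,0,0,0],[14,200,-115,0,0,0],[18,240,-115,0,0,0],[18,263,-115,0,0,0],[18,263,-115,0,0,0],[18,263,-90,0,0,0],[18,263,-55,0,0,0],[18,263,-50,0,0,0],[18,263,-50,0,0,0]]'
python3 - <<'E'
from h import *
s=r.get_state(); im=r.capture("wrist"); cv2.imwrite("pics/w8.png",im[:,:,::-1]); c=cam("wrist",s)
im=r.capture("top"); cv2.imwrite("pics/top2.png",im[:,:,::-1])
print(delta([.4812,.1953,.064],s),proj(c,[.4812,.1953,.043]))
E
```

```text
time_s: 11.68
tcp_pos: [0.4816, 0.1948, 0.0759]
eef_rot: [-180.0, -0.0, -167.4]
contact_force: [0.0, -0.0, 0.6]
gripper_width: 0.0231
gripper_force: 25.0
[ 0.3  0.5 11.9] [287.90294494 250.87206329]
```

View pics/w8.png

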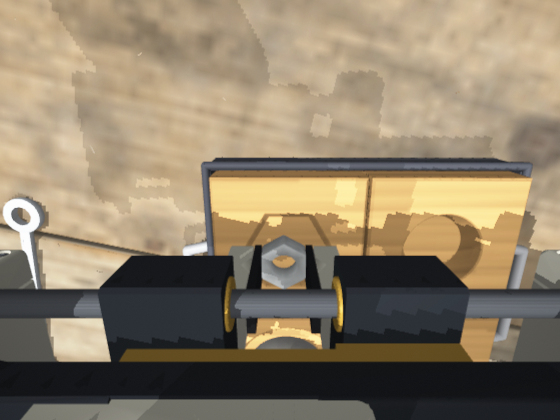

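The nut is centred over the hex recess (nut at 284, recess about 286). I'll lower and release.

```bash
python3 -m pendant '[[0,0,7,0,0,0],[0,0,11,0,0,0],[0,0,11,0,0,0]]'
python3 -m pendant '[[0,0,0,0,0,0],[0,0,0,0,0,0],[0,0,0,0,0,0],[0,0,-15,0,0,0],[0,0,-50,0,0,0],[0,0,-100,0,0,0],[0,0,-100,0,0,0]]' 45
python3 - <<'E'
from h import *
s=r.get_state(); print(delta([.55,-.29,.17],s))
im=r.capture("wrist"); cv2.imwrite("pics/w9.png",im[:,:,::-1])
E
```

```text
time_s: 12.15
tcp_pos: [0.4813, 0.1953, 0.0645]
eef_rot: [-180.0, -0.0, -167.4]
contact_force: [-0.4, -0.3, -0.1]
gripper_width: 0.023
gripper_force: 25.0
time_s: 13.02
tcp_pos: [0.4835, 0.1968, 0.1697]
eef_rot: [179.8, 0.5, -167.4]
contact_force: [-0.4, -0.5, -1.2]
gripper_width: 0.0448
gripper_force: 0.0
[  41.6 -489.6   -2.4]
```

View pics/w9.png

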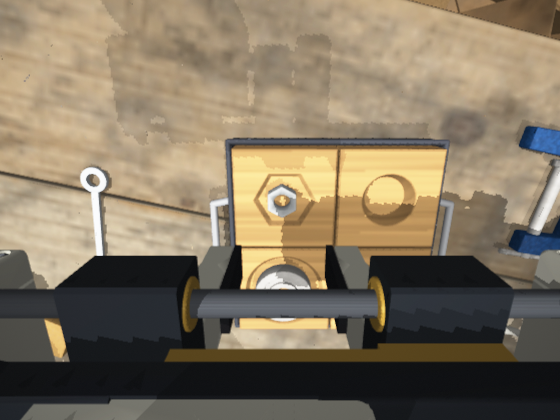

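The nut sits in its recess at (282,200) and the bearing lies in its dish. Next is the bolt.

```bash
python3 -m pendant '[[4,-45,0,0,0,0.02],[8,-90,0,0,0,0.04],[12,-135,0,0,0,0.06],[16,-180,0,0,0,0.08],[19,-225,0,0,0,0.1],[23,-270,0,0,0,0.12],[27,-315,0,0,0,0.14],[31,-360,0,0,0,0.16],[35,-405,0,0,0,0.18],[38,-450,0,0,0,0.2],[42,-490,0,0,0,0.22],[42,-490,0,0,0,0.22],[42,-490,0,0,0,0.22]]' 50
python3 - <<'E'
from h import *
import json
s=r.get_state(); im=r.capture("wrist"); cv2.imwrite("pics/w10.png",im[:,:,::-1]); c=cam("wrist",s)
json.dump({"tcp_pos":list(s["tcp_pos"]),"eef_rot":list(s["eef_rot"])},open("w10.json","w"))
print(proj(c,[.558,-.294,.07]),proj(c,[.558,-.294,0]))
E
```

```text
time_s: 14.7
tcp_pos: [0.5465, -0.292, 0.1637]
eef_rot: [180.0, -0.1, 179.9]
contact_force: [-0.8, 0.4, -0.1]
gripper_width: 0.0502
gripper_force: 0.0
[283.43672594 230.03737423] [283.36914976 203.36774374]
```

View pics/w10.png

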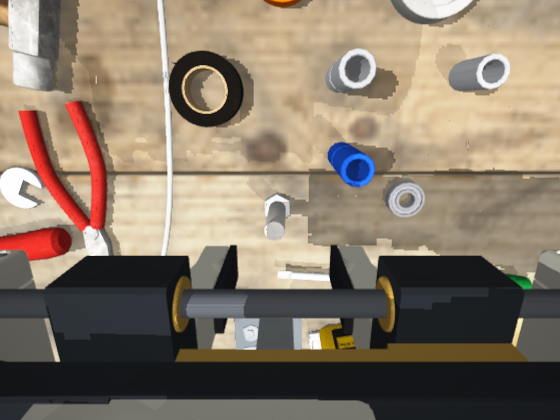

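The bolt's shank top is at (276,230) and its head at (278,204). The long sleeve's mouth is at (357,69). I'll triangulate both against the top view.

Run:
```python
from h import *
import json
s=json.load(open("w10.json")); c=cam("wrist",s); T=cam("top"); S=cam("scene")
u=(276,230); print(tri(c,u,T,(424.4,169.2)), tri(c,u,S,(250+636/3.75,200+224/3.75)), onz(c,u,.07))
print("head",onz(c,(277.5,203.5),.005))
u=(357,69); print(tri(c,u,T,(401.8,222)),tri(c,u,S,(250+402/3.75,200+273/3.75)),onz(c,u,.075))
```

```text
(array([ 0.55736648, -0.29936529,  0.0702388 ]), np.float64(0.0012055774736059416)) (array([ 0.55702967, -0.29963234,  0.07212262]), np.float64(0.00021193759455819937)) [ 0.55796327 -0.29975925  0.07      ]
head [ 0.55658421 -0.29967085  0.005     ]
(array([ 0.4417108 , -0.24444464,  0.06709255]), np.float64(0.0013548806760904958)) (array([ 0.44248151, -0.24417666,  0.07605931]), np.float64(0.0040924575790731626)) [ 0.4431101  -0.24592159  0.075     ]
```

```bash
python3 -m pendant '[[-11,-7.5,20,0,0,0],[-11,-7.5,60,0,0,0],[-11,-7.5,95,0,0,0],[-11,-7.5,119,0,0,0],[-11,-7.5,119,0,0,0]]'
python3 -m pendant '[[0,0,0,0,0,0],[0,0,0,0,0,0],[0,0,0,0,0,0],[0,0,0,0,0,0],[0,0,0,0,0,0],[0,0,0,0,0,0]]' 8 30
```

```text
time_s: 15.38
tcp_pos: [0.5569, -0.2982, 0.0439]
eef_rot: [179.9, -0.2, -179.9]
contact_force: [0.3, -0.2, -0.0]
gripper_width: 0.05
gripper_force: 0.0
time_s: 16.12
tcp_pos: [0.5585, -0.2995, 0.0463]
eef_rot: [-180.0, 0.0, 180.0]
contact_force: [-1.8, 2.4, 6.2]
gripper_width: 0.0154
gripper_force: 30.0
```

```bash
python3 -m pendant '[[0,0,-30,0,0,0],[0,0,-75,0,0,0],[0,0,-115,0,0,0],[8,50,-120,0,0,0],[16,98,-120,0,0,0],[24,146,-120,0,0,0],[32,194,-120,0,0,0],[40,242,-120,0,0,0],[48,290,-120,0,0,0],[56,338,-120,0,0,0],[64,386,-120,0,0,0],[72,434,-120,0,0,0],[80,482,-120,0,0,0],[88,530,-120,0,0,0],[96,582,-120,0,0,0],[96,582,-120,0,0,0],[96,582,-85,0,0,0],[96,582,-55,0,0,0],[96,582,-55,0,0,0]]'
python3 - <<'E'
from h import *
s=r.get_state(); im=r.capture("wrist"); cv2.imwrite("pics/w11.png",im[:,:,::-1]); c=cam("wrist",s)
print(delta([.462,.283,.075],s),proj(c,[.462,.283,.043]),proj(c,np.array(s["tcp_pos"])-[0,0,.045]))
E
```

```text
time_s: 18.5
tcp_pos: [0.461, 0.2804, 0.0985]
eef_rot: [-179.8, -0.2, 179.9]
contact_force: [0.1, 0.2, -0.2]
gripper_width: 0.0151
gripper_force: 30.0
[-1.   2.7 23.5] [291.01141527 237.00952656] [287.1252014  242.25289573]
```

View pics/w11.png

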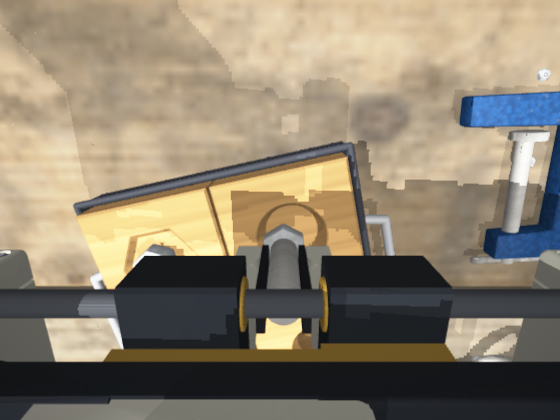

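The pocket centre is at about (292,238) and the bolt head at (286,240), so I shift +2 mm in y, lower and check the contact.

```bash
python3 -m pendant '[[0,2,0,0,0,0],[0,2,12,0,0,0],[0,2,20,0,0,0],[0,2,23,0,0,0],[0,2,23,0,0,0]]'
```

```text
time_s: 19.18
tcp_pos: [0.4622, 0.2843, 0.0772]
eef_rot: [-180.0, -0.0, 180.0]
contact_force: [0.2, -0.1, -1.3]
gripper_width: 0.0159
gripper_force: 30.0
```

```bash
python3 -m pendant '[[0,0,1,0,0,0],[0,0,1.5,0,0,0],[0,0,1.5,0,0,0]]'
python3 - <<'E'
from h import *
z=[]
for _ in range(2): z.append(r.get_state()["tcp_pos"][2]); r.capture("wrist")
print(z,r.get_state()["contact_force"])
E
```

```text
time_s: 19.55
tcp_pos: [0.4623, 0.2844, 0.0761]
eef_rot: [180.0, 0.0, 180.0]
contact_force: [0.1, -0.4, -1.0]
gripper_width: 0.0153
gripper_force: 30.0
[np.float64(0.07614306239043828), np.float64(0.07616034958753914)] [-0.71858419 -0.58408042 -0.79548546]
```

```bash
python3 -m pendant '[[0,0,0.7,0,0,0],[0,0,1.2,0,0,0],[0,0,1.2,0,0,0]]'
python3 -m pendant '[[0,0,0,0,0,0],[0,0,0,0,0,0],[0,0,0,0,0,0],[0,0,-20,0,0,0],[0,0,-55,0,0,0],[0,0,-100,0,0,0],[0,0,-100,0,0,0]]' 44
python3 - <<'E'
from h import *
s=r.get_state(); im=r.capture("wrist"); cv2.imwrite("pics/w12.png",im[:,:,::-1]); c=cam("wrist",s)
print(delta([.4425,-.2445,.17],s)); m=steel(im,(250,150,330,255),45,90); print(m[:2],proj(c,[.462,.283,.099]),proj(c,[.462,.283,.034]))
E
```

```text
time_s: 20.02
tcp_pos: [0.4624, 0.2845, 0.0753]
eef_rot: [180.0, 0.0, -180.0]
contact_force: [-1.4, -1.0, 4.7]
gripper_width: 0.0156
gripper_force: 30.0
time_s: 20.9
tcp_pos: [0.4638, 0.286, 0.1785]
eef_rot: [179.7, 0.3, -180.0]
contact_force: [0.8, 0.1, -0.6]
gripper_width: 0.0436
gripper_force: 0.0
[  21.6 -530.5    5.8]
(array([280.16990471, 205.12876511]), array([28.6, 48.2])) [281.6966701  219.46957179] [281.69581535 194.5990314 ]
```

View pics/w12.png

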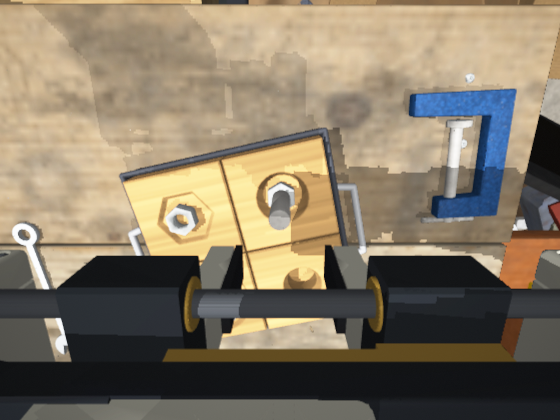

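The bolt stands upright in its pocket, top at (280,218) and head at (282,193). Next is the long sleeve.

```bash
python3 -m pendant '[[2,-48,0,0,0,0],[4,-96,0,0,0,0],[6,-144,0,0,0,0],[8,-192,0,0,0,0],[10,-240,0,0,0,0],[12,-288,0,0,0,0],[14,-336,0,0,0,0],[16,-384,0,0,0,0],[18,-432,0,0,0,0],[20,-480,0,0,0,0],[22,-530,5,0,0,0],[22,-530,5,0,0,0],[22,-530,5,0,0,0]]' 55
python3 - <<'E'
from h import *
s=r.get_state(); im=r.capture("wrist"); cv2.imwrite("pics/w13.png",im[:,:,::-1]); c=cam("wrist",s)
p=proj(c,[.4425,-.2445,.075]).astype(int); print(p)
cv2.imwrite("pics/w13c.png",cv2.resize(im[p[1]-100:p[1]+50,p[0]-90:p[0]+90,::-1],None,fx=3,fy=3,interpolation=cv2.INTER_CUBIC)); print(s["tcp_pos"])
import json; json.dump({"tcp_pos":list(s["tcp_pos"]),"eef_rot":list(s["eef_rot"])},open("w13.json","w"))
E
```

```text
time_s: 22.58
tcp_pos: [0.4394, -0.2455, 0.1688]
eef_rot: [180.0, -0.1, 179.9]
contact_force: [0.4, 0.1, 0.1]
gripper_width: 0.0549
gripper_force: 0.0
[287 219]
[ 0.43944412 -0.2455429   0.16883017]
```

View pics/w13c.png

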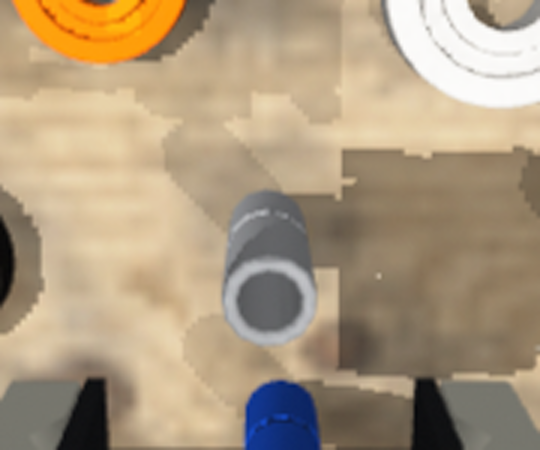

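The grey grooved sleeve's mouth is at (287,219), exactly as predicted, with its groove visible. The blue sleeve is about 60 mm off. I'll grasp it.

```bash
python3 -m pendant '[[-3,1,30,0,0,0],[-3,1,70,0,0,0],[-3,1,100,0,0,0],[-3,1,109,0,0,0],[-3,1,109,0,0,0]]'
python3 -m pendant '[[0,0,0,0,0,0],[0,0,0,0,0,0],[0,0,0,0,0,0],[0,0,0,0,0,0],[0,0,0,0,0,0],[0,0,0,0,0,0]]' 16 30
```

```text
time_s: 23.25
tcp_pos: [0.4434, -0.2439, 0.061]
eef_rot: [-180.0, -0.0, -179.9]
contact_force: [-0.0, -0.5, -0.2]
gripper_width: 0.0552
gripper_force: 0.0
time_s: 24.0
tcp_pos: [0.4435, -0.2447, 0.0613]
eef_rot: [-180.0, 0.0, -180.0]
contact_force: [-0.3, 0.3, 5.9]
gripper_width: 0.0244
gripper_force: 30.0
```

The sleeve is held. I'll go to a point beside the bore and measure the bore and the wood corners numerically.

```bash
python3 -m pendant '[[0,0,-30,0,0,0],[0,0,-75,0,0,0],[0,0,-120,0,0,0],[-10,46,-125,0,0,0],[-20,92,-125,0,0,0],[-30,138,-125,0,0,0],[-40,184,-125,0,0,0],[-50,230,-125,0,0,0],[-60,276,-125,0,0,0],[-70,322,-125,0,0,0],[-80,368,-125,0,0,0],[-90,414,-125,0,0,0],[-105,460,-125,0,0,0],[-105,460,-125,0,0,0],[-105,460,-125,0,0,0]]'
python3 - <<'E'
from h import *
import json
s=r.get_state(); im=r.capture("wrist"); cv2.imwrite("pics/w14.png",im[:,:,::-1]); c=cam("wrist",s)
json.dump({"tcp_pos":list(s["tcp_pos"]),"eef_rot":list(s["eef_rot"])},open("w14.json","w"))
w3=(cam("wrist",json.load(open("w3.json"))),cv2.imread("pics/w3.png")[:,:,::-1].copy())
print("w4 eye",onz(cam("wrist",{"tcp_pos":[.5706,.2156,.0707],"eef_rot":[180,0,180]}),(445.5,216),.043))
for c,i in(w3,(c,im)):
    p=proj(c,[.548,.3025,.043]); q=proj(c,[.548,.2655,.043]); d=abs(p[0]-q[0])  # px for 37 mm
    x,y=p.astype(int); g=cv2.GaussianBlur(cv2.cvtColor(i[y-35:y+35,x-35:x+35],cv2.COLOR_RGB2GRAY),(3,3),0)
    h=cv2.HoughCircles(g,cv2.HOUGH_GRADIENT_ALT if 0 else cv2.HOUGH_GRADIENT,1,6,param1=60,param2=8,minRadius=int(d*.42),maxRadius=int(d*.58))
    print(p.round(1),"d",d.round(1))
    for k in (h[0][:4] if h is not None else []): print(k+[x-35,y-35,0],onz(c,k[:2]+[x-35,y-35],.043).round(4))
E
```

```text
time_s: 25.88
tcp_pos: [0.5476, 0.2151, 0.185]
eef_rot: [-179.9, -0.1, -180.0]
contact_force: [0.2, 0.2, -1.8]
gripper_width: 0.0243
gripper_force: 30.0
w4 eye [0.54738397 0.30199663 0.043     ]
[379.1 186.5] d 41.6
[378.5        187.5         20.70000076] [0.5489 0.3021 0.043 ]
[375.5        181.5         19.29999924] [0.5435 0.2989 0.043 ]
[369.5        177.5         17.70000076] [0.5398 0.2933 0.043 ]
[378.5 193.5  20. ] [0.5545 0.3025 0.043 ]
[382.3 198.8] d 40.8
[380.5        197.5         22.39999962] [0.5468 0.3008 0.043 ]
[381.5        203.5         19.10000038] [0.5524 0.3022 0.043 ]
[369.5        183.5         22.39999962] [0.5338 0.2898 0.043 ]
[381.5        191.5         19.10000038] [0.5411 0.3012 0.043 ]
```

The bore is at about (0.548, 0.302). I'll move above it, lower to just over the mouth, then insert slowly.

```bash
python3 -m pendant '[[-0.5,44,0,0,0,0],[-0.5,87,0,0,0,0],[-0.5,87,0,0,0,0],[-0.5,87,40,0,0,0],[-0.5,87,70,0,0,0],[-0.5,87,76,0,0,0],[-0.5,87,80,0,0,0],[-0.5,87,84,0,0,0],[-0.5,87,84,0,0,0],[-0.5,87,84,0,0,0]]'
python3 - <<'E'
from h import *
s=r.get_state(); print(s["tcp_pos"],s["contact_force"],s["moment"]); im=r.capture("wrist"); cv2.imwrite("pics/w15.png",im[:,:,::-1])
E
```

```text
time_s: 27.18
tcp_pos: [0.549, 0.3026, 0.1025]
eef_rot: [180.0, 0.0, 180.0]
contact_force: [-0.2, 0.0, -1.2]
gripper_width: 0.0244
gripper_force: 30.0
[0.5489685  0.30260346 0.10248255] [-0.19518062  0.01063715 -1.1658341 ] [ 0.01595272 -0.01697821  0.00337756]
```

```bash
python3 -m pendant '[[0,0,2,0,0,0],[0,0,4,0,0,0],[0,0,6,0,0,0],[0,0,8,0,0,0],[0,0,8,0,0,0]]'; python3 -m pendant '[[0,0,1.5,0,0,0],[0,0,3,0,0,0],[0,0,4,0,0,0],[0,0,4,0,0,0]]'
```

```text
time_s: 27.85
tcp_pos: [0.5492, 0.3029, 0.0938]
eef_rot: [180.0, 0.0, 180.0]
contact_force: [1.9, 1.8, -2.7]
gripper_width: 0.0243
gripper_force: 30.0
time_s: 28.35
tcp_pos: [0.5492, 0.3029, 0.0901]
eef_rot: [179.9, 0.1, -180.0]
contact_force: [3.5, 3.3, 0.2]
gripper_width: 0.0243
gripper_force: 30.0
```

A small side force (+x, +y) shows the bore is a little further that way. I'll shift 1 mm in each and go on down.

```bash
python3 -m pendant '[[-1,1,0,0,0,0],[-1,1,3,0,0,0],[-1,1,6,0,0,0],[-1,1,8,0,0,0],[-1,1,8,0,0,0]]'
```

```text
time_s: 28.98
tcp_pos: [0.5495, 0.3032, 0.0814]
eef_rot: [-180.0, -0.0, 180.0]
contact_force: [2.4, 1.5, -2.3]
gripper_width: 0.0244
gripper_force: 30.0
```

```bash
python3 -m pendant '[[0,0,2,0,0,0],[0,0,4,0,0,0],[0,0,6,0,0,0],[0,0,6.5,0,0,0],[0,0,6.5,0,0,0]]'
```

```text
time_s: 29.6
tcp_pos: [0.5496, 0.3033, 0.0752]
eef_rot: [-180.0, -0.0, 180.0]
contact_force: [1.6, 0.7, -1.8]
gripper_width: 0.0241
gripper_force: 30.0
```

Near the floor (about 0.074). I'll touch down gently, release and lift.

```bash
python3 -m pendant '[[0,0,0.6,0,0,0],[0,0,1.2,0,0,0],[0,0,1.2,0,0,0]]'
python3 -m pendant '[[0,0,0,0,0,0],[0,0,0,0,0,0],[0,0,0,0,0,0],[0,0,-15,0,0,0],[0,0,-40,0,0,0],[30,-30,-90,0,0,0],[60,-60,-110,0,0,0],[60,-60,-110,0,0,0]]' 44
python3 - <<'E'
from h import *
s=r.get_state(); im=r.capture("wrist"); cv2.imwrite("pics/w16.png",im[:,:,::-1]); c=cam("wrist",s); cv2.imwrite("pics/sc2.png",r.capture("scene")[:,:,::-1])
for X in([.549,.303,.088],[.549,.303,.043],[.462,.283,.099]): print(proj(c,X))
E
```

```text
time_s: 29.98
tcp_pos: [0.5497, 0.3033, 0.0744]
eef_rot: [-180.0, 0.0, 180.0]
contact_force: [1.4, 0.3, 2.1]
gripper_width: 0.0245
gripper_force: 30.0
time_s: 30.98
tcp_pos: [0.489, 0.2424, 0.188]
eef_rot: [179.8, 0.2, 180.0]
contact_force: [1.6, -0.2, -0.5]
gripper_width: 0.0442
gripper_force: 0.0
[357.66080107 280.12541502]
[347.31284133 255.73240568]
[341.88899586 182.30579333]
```

Touchdown was felt at TCP 0.0744, 13.2 mm above the grasp height, which matches the bore's floor. I'll clear the arm and check the result numerically in the fixed cameras, since my viewing allowance is used up.

```bash
python3 -m pendant '[[5,-45,-10,0,0,0],[10,-90,-20,0,0,0],[15,-135,-30,0,0,0],[20,-180,-35,0,0,0],[25,-230,-35,0,0,0],[30,-280,-35,0,0,0],[35,-330,-35,0,0,0],[40,-380,-35,0,0,0],[45,-430,-35,0,0,0],[50,-480,-35,0,0,0],[50,-530,-35,0,0,0],[50,-530,-35,0,0,0],[50,-530,-35,0,0,0],[50,-530,-35,0,0,0]]'
python3 - <<'E'
from h import *
T,S=cam("top"),cam("scene"); it,isc=r.capture("top"),r.capture("scene")
P={"sleeve":[.549,.303,.088],"bolt":[.462,.283,.099],"nut":[.4815,.195,.051],"bearing":[.568,.2155,.053]}
for k,X in P.items():
    out=[]
    for c,i,hw in((T,it,16),(S,isc,18)):
        p=proj(c,X).astype(int)
        try: m=steel(i,(p[0]-hw,p[1]-hw,p[0]+hw,p[1]+hw),60,70); out.append((p.tolist(),m[0].round(1).tolist(),m[1].tolist(),cv2.boundingRect(m[2])))
        except Exception as e: out.append((p.tolist(),"-"))
    print(k,out)
print(r.get_state()["time_s"],r.get_state()["tcp_pos"])
E
```

```text
time_s: 32.83
tcp_pos: [0.4399, -0.2858, 0.219]
eef_rot: [180.0, -0.0, -179.9]
contact_force: [-0.3, 0.3, 0.4]
gripper_width: 0.0442
gripper_force: 0.0
sleeve [([151, 178], [154.1, 180.2], [12.7, 19.1], (146, 173, 18, 15)), ([226, 132], [226.8, 125.9], [38.3, 46.5], (208, 114, 36, 36))]
bolt [([159, 217], [163.8, 218.4], [11.3, 17.4], (156, 214, 16, 11)), ([202, 144], [210.1, 127.4], [15.5, 26.7], (200, 126, 20, 13))]
nut [([203, 209], [206.8, 210.5], [5.1, 10.3], (204, 206, 6, 10)), ([232, 172], [232.1, 174.4], [9.2, 10.4], (228, 170, 9, 10))]
bearing [([194, 171], [194.2, 171.0], [23.7, 24.3], (183, 160, 24, 24)), ([253, 154], [253.8, 156.6], [15.6, 20.5], (244, 149, 20, 16))]
32.925 [ 0.43998897 -0.28567002  0.21928597]
```

All four parts show up where predicted in the fixed views, and nothing is being touched. Handing in.

```bash
python3 -c "
from plant import r
print(r.close_job())"
```

```text
the job is handed in; nothing more can be done
None
```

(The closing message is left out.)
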